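# Check the thumb latches of three dial-gauge cases

### The arm

A 6-joint arm with a two-finger parallel gripper is mounted at the origin on the work surface. World frame = base frame: x ahead of the robot, y to its left, z up, the work surface at z = 0. Lengths are in mm, angles in rad, forces in N, time in s.
With the tool pointing down it reaches from about 350 to 875 mm from the base axis. Payload 4.2 kg.
Tool frame: the origin (TCP) lies on the centre line of the jaws, within the pads' length; the fingertips stand bot.tip_extent ahead of it and the grasp point (between the pads) lies 6 mm ahead of it (bot.tip_extent is the distance from the TCP to the fingertips, in mm); z points along the fingers, y is the line along which they close (so a half turn about z gives the same grasp; the last joint's range is limited). The gripper opens to 85 mm and grips with 20 to 120 N. Pads are 22 mm wide; open, the fingers measure 114 mm over their backs; the gripper's body (76 mm by 85 mm) begins 54 mm behind the grasp point. The pads swing forward as they close: fully open they stand 13 mm farther back than shut.
Start: joints at [-0.953, 0.385, 0.008, 0, -1.194, -0.259], TCP at [219.484, -585.172, 256.312] pointing down, gripper open.
Joint ranges: [-3.14, 3.14], [-1.21, 2.06], [-1.07, 1.41], [-3.16, 2.05], [-2.99, -0.16], [-3.1, 3.1]. Speed limits (rad/s): [2.79, 2.79, 3.14, 3.14, 3.14, 3.14].

### API

Orientations are given as a unit quaternion [w, x, y, z].
In Python, from bench import bot, optics gives the robot as it stands.
- The arm moves only by the tool apply_moves, never from a script. Its argument "motion" is a list that holds one entry, the list of rows, each a list of 7 numbers: the shift along the tool's x, y, z in cm, then the turn, a rotation vector about the tool's x, y, z in rad, then the opening, from 0 (shut) to 1 (fully open). A call has 1 to 20 rows; each row is the pose to reach, as a shift and turn from the pose commanded when the call began, along the tool's axes at that moment; what a row does not reach only later rows make up. A row lasts 1/10 s, in which the tool goes at most 50 mm and 8.59 degrees, less where a joint would pass 70% of its speed; a pose out of reach is approached as far as the arm can. A call with a gripper value outside its range is refused whole. The fingers move at their own pace and stop on an object; "squeeze" is the grip in N (left out, the last holds). Time passes only in rows, so rows that repeat a pose let the fingers close. It gives the time, the measured TCP pose, the force, the opening and the grip force at its end, in the units of the state.
- bot.read_state(): the state, without advancing time (a new reading comes with each control period).
- optics.camera(name): name is "scene" or "side" or "wrist"; returns a dict with "image" (480x640x3 uint8, blue, green, red), "K" (3x3 intrinsics, pixels), "world_from_camera" (4x4, takes a point from camera to world coordinates). Camera axes: x right, y down, z forward; pixel columns grow to the right and rows downward; lengths in mm; the calibration is good to about 2 mm. A picture is of the moment at which its call begins. There is no depth.
- bot.finish_job(): hands the job in; it is judged then, once.
Trained networks look in a picture, given as the dict that the camera call returned (one of the last four; its "shot" number tells which), for a name from the list of things; names that differ only in an ending like _2 or _b are one class to them, and where a whole thing is asked for, a point or a joint stands for the part that bears it (a point fixed in the world has none). Each returns a list of dicts, best first, with "confidence" (0 to 1); they miss things now and then, are a little off and sometimes report something else, mostly with a low value. They report only what shows in the picture. A call takes as long as a camera call.
- optics.find_in(picture, query): "xy" ([column, row] in pixels, amid what is visible of it).
The state is a dict: "time_s": time; "qpos": joint angles; "qvel": joint speeds; "effort": joint torques, N m; "tool_pos": TCP position; "ee_rot": TCP orientation; "ft_force": force on the tool from outside, world axes, zero at the start; "ft_torque": the same for the moment, N m; "grip_width": finger opening in mm; "grip_force": force on a finger pad.
Only numpy, scipy, OpenCV 4.12 (cv2) and the standard library are available. Lean on these libraries where they do the work, as an engineer would, in place of code of your own. Each camera call takes 0.05 s, during which the arm holds its last target. There are 200 camera calls.

### The job

Check the thumb latches of the three dial-gauge cases: first press each red pad until the latch clicks and the lid springs open, feeling how hard you must push - a sound latch lets go at between 5 and 10 newtons. When all three stand open, push the lid of every case with a sound latch down until it clicks shut, and leave every case whose latch is too weak or too stiff open for repair. Never push a pad or a lid with more than 25 newtons, keep the cases where they stand, and leave the weight, the ring and the jar alone.

Things in the scene. Friction and masses are not known exactly. Their poses are not given: they have to be found in the camera images.
- case_a: One of three look-alike, loose dial-gauge cases (about 0.45 kg), black base, 166 long (x), 58 wide (y), 48 high shut; steel hook up to 61. Origin: in the underside, on its centre line, 80 from the hinge end; +x to the thumb-latch end, +z up. The blue lid covers x -77 to +32; the rest is low (cheeks 18 high) and carries the latch. Whether a latch is sound can only be felt; any number may be.
- lid_a: Blue lid of case_a, 108 long (x), 54 wide. Origin: on the hinge line, at x -77, z 34 of the case; its x runs to the latch end, top face at z 14. Sprung: unlatched it stands open, tilted 0.35 rad from the case (0 shut). To shut, push down on top 95-100 from the hinge: 12-20 N, falling off sharply as it snaps in at, or up to 0.03 rad past, flush; hard stop there. It then holds when let go.
- latch_a: Sprung steel rocker latch of case_a. Origin: its pivot (axis y) at x 31, z 20 of the case; its +x runs out along the tab, its hook holds a pin on the lid. The pad resists with a steady pre-load until, 8-10 mm down, the push falls off by 2-3 N within 2 mm and the lid springs up (stop earlier and it re-latches). The greatest push before that is the release force. Hard stop at 12 mm.
- pad_a (a point): Top of the red domed thumb pad (18 across) of case_a, 31 above the bench at rest, 77 from the case's origin along its +x; the hook stands 25 nearer the lid, the low cheeks are 50 apart. Push straight down.
- case_b: One of three look-alike, loose dial-gauge cases (about 0.45 kg), black base, 166 long (x), 58 wide (y), 48 high shut; steel hook up to 61. Origin: in the underside, on its centre line, 80 from the hinge end; +x to the thumb-latch end, +z up. The blue lid covers x -77 to +32; the rest is low (cheeks 18 high) and carries the latch. Whether a latch is sound can only be felt; any number may be.
- lid_b: Blue lid of case_b, 108 long (x), 54 wide. Origin: on the hinge line, at x -77, z 34 of the case; its x runs to the latch end, top face at z 14. Sprung: unlatched it stands open, tilted 0.35 rad from the case (0 shut). To shut, push down on top 95-100 from the hinge: 12-20 N, falling off sharply as it snaps in at, or up to 0.03 rad past, flush; hard stop there. It then holds when let go.
- latch_b: Sprung steel rocker latch of case_b. Origin: its pivot (axis y) at x 31, z 20 of the case; its +x runs out along the tab, its hook holds a pin on the lid. The pad resists with a steady pre-load until, 8-10 mm down, the push falls off by 2-3 N within 2 mm and the lid springs up (stop earlier and it re-latches). The greatest push before that is the release force. Hard stop at 12 mm.
- pad_b (a point): Top of the red domed thumb pad (18 across) of case_b, 31 above the bench at rest, 77 from the case's origin along its +x; the hook stands 25 nearer the lid, the low cheeks are 50 apart. Push straight down.
- case_c: One of three look-alike, loose dial-gauge cases (about 0.45 kg), black base, 166 long (x), 58 wide (y), 48 high shut; steel hook up to 61. Origin: in the underside, on its centre line, 80 from the hinge end; +x to the thumb-latch end, +z up. The blue lid covers x -77 to +32; the rest is low (cheeks 18 high) and carries the latch. Whether a latch is sound can only be felt; any number may be.
- lid_c: Blue lid of case_c, 108 long (x), 54 wide. Origin: on the hinge line, at x -77, z 34 of the case; its x runs to the latch end, top face at z 14. Sprung: unlatched it stands open, tilted 0.35 rad from the case (0 shut). To shut, push down on top 95-100 from the hinge: 12-20 N, falling off sharply as it snaps in at, or up to 0.03 rad past, flush; hard stop there. It then holds when let go.
- latch_c: Sprung steel rocker latch of case_c. Origin: its pivot (axis y) at x 31, z 20 of the case; its +x runs out along the tab, its hook holds a pin on the lid. The pad resists with a steady pre-load until, 8-10 mm down, the push falls off by 2-3 N within 2 mm and the lid springs up (stop earlier and it re-latches). The greatest push before that is the release force. Hard stop at 12 mm.
- pad_c (a point): Top of the red domed thumb pad (18 across) of case_c, 31 above the bench at rest, 77 from the case's origin along its +x; the hook stands 25 nearer the lid, the low cheeks are 50 apart. Push straight down.
- weight: Dark slotted iron weight disc, 90 across, 18 high, loose bystander. Origin: centre of the underside.
- brass_ring: Brass specimen ring, 76 across, 20 high, loose bystander. Origin: centre of the underside.
- jar: Amber sample jar with steel cap, 60 across, 75 high, loose bystander. Origin: centre of the underside.

How it is judged:
By the outcome, as a careful person would: the job done as asked, in the order asked, and still so for the second after the job is handed in, with the robot touching nothing.
It also fails if it takes over 72 s, if anything falls off the work surface, if the arm or the gripper's body presses on something with over 40 N, if the wrist force passes 120 N, or if a joint passes its speed limit or range.

## Working session

There is one attempt and no reset: what is moved stays moved. The work goes in short steps, Python scripts to look and compute and a tool call to move; the robot and the scene stay as the last step left them, time stands still between calls to the robot, and variables do not carry over. Pictures are saved under pics/ and viewed, at most 10 in all, crops included, and the job is handed in when it is done.

Besides the shell and the picture viewer there is one more tool, called after "Request:" as name(argument=value, ...), one argument or row to a line, values as JSON. apply_moves: Moves the arm, as the interface text tells. Its arguments: {"type":"object","properties":{"motion":{"type":"array"},"squeeze":{"type":"number"}},"required":["motion"]}

```bash
mkdir -p pics; cat > h.py <<'E'
from bench import bot, optics
import numpy as np, cv2
def ray(p,uv,z):
    K=np.array(p["K"]);T=np.array(p["world_from_camera"])
    d=T[:3,:3]@np.linalg.solve(K,[uv[0],uv[1],1]);o=T[:3,3]
    return o+d*(z-o[2])/d[2]
def proj(p,X):
    T=np.linalg.inv(np.array(p["world_from_camera"]));c=T[:3,:3]@np.array(X)+T[:3,3]
    u=np.array(p["K"])@c;return u[:2]/u[2]
E
python3 - <<'E'
from h import *
s=bot.read_state();print(s,bot.tip_extent)
for n in("scene","side"):
    p=optics.camera(n);cv2.imwrite(f"pics/{n}0.png",p["image"]);print(n,np.round(p["world_from_camera"],2).tolist())
    for q,z in(("pad_a",31),("lid_a",48),("latch_a",40),("case_a",24),("weight",18),("brass_ring",20),("jar",40)):
        for d in optics.find_in(p,q): print(q,np.round(d["xy"]),round(d["confidence"],2),ray(p,d["xy"],z).round())
E
```

```text
{'time_s': 0.0, 'qpos': array([-9.53382375e-01,  3.85571983e-01,  6.61470505e-03, -4.87877967e-04,
       -1.19397084e+00, -2.58560920e-01]), 'qvel': array([-0.0002544 ,  0.00016653, -0.00041535, -0.00091427,  0.00067433,
       -0.00069715]), 'effort': array([ 3.38466734e-04, -3.92292130e+01,  1.88398433e+01,  4.18592915e+00,
       -4.55364003e-03, -1.63110858e-06]), 'tool_pos': array([ 219.31198554, -584.69830806,  255.20949329]), 'ee_rot': array([-2.46739392e-04, -1.78376660e-01,  9.83961676e-01,  1.06144283e-03]), 'ft_force': array([ 0.67082972,  0.40528132, -0.27736603]), 'ft_torque': array([ 0.03380792, -0.03742809,  0.03718155]), 'grip_force': 0.0, 'grip_width': 85.33793533712803} 25.0
scene [[0.88, 0.34, -0.33, 880.32], [0.48, -0.63, 0.62, -536.75], [0.01, -0.7, -0.72, 671.93], [0.0, 0.0, 0.0, 1.0]]
pad_a [331. 167.] 0.83 [545. 182.  31.]
pad_a [241. 242.] 0.73 [504. -56.  31.]
pad_a [224. 307.] 0.7 [ 552. -175.   31.]
pad_a [167. 293.] 0.66 [ 465. -193.   31.]
lid_a [170. 293.] 0.8 [ 479. -201.   48.]
lid_a [217. 211.] 0.64 [441. -28.  48.]
lid_a [295. 146.] 0.59 [467. 185.
[... 503 characters left out ...]
pad_a [368. 219.] 0.62 [505. -53.  31.]
pad_a [387. 306.] 0.6 [462. 182.  31.]
pad_a [340. 304.] 0.56 [538. 186.  31.]
pad_a [353. 191.] 0.51 [ 542. -147.   31.]
lid_a [407. 229.] 0.96 [430.  -9.  48.]
lid_a [385. 180.] 0.83 [ 475. -174.   48.]
lid_a [388. 302.] 0.74 [461. 189.  48.]
latch_a [335. 307.] 0.96 [545. 204.  40.]
latch_a [369. 220.] 0.66 [502. -36.  40.]
latch_a [353. 188.] 0.6 [ 542. -145.   40.]
case_a [394. 230.] 0.66 [452. -33.  24.]
case_a [379. 188.] 0.62 [ 487. -178.   24.]
case_a [374. 314.] 0.58 [483. 197.  24.]
weight [233. 217.] 0.67 [777. -43.  18.]
brass_ring [193. 296.] 0.61 [789. 188.  20.]
jar [195. 296.] 0.92 [777. 207.  40.]
jar [404. 229.] 0.61 [435. -18.  40.]
```

View pics/scene0.png

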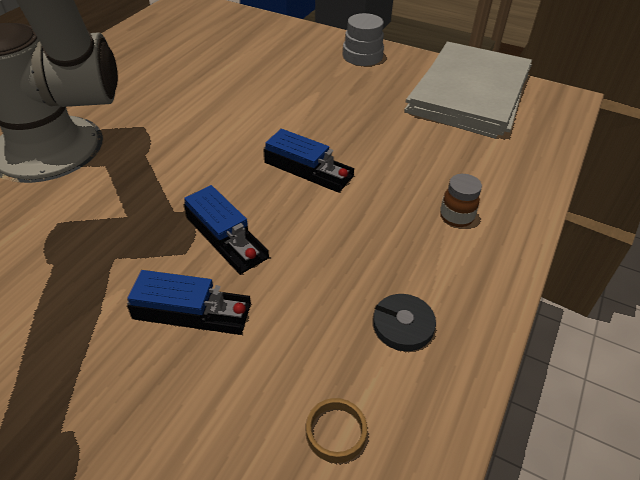

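View pics/side0.png

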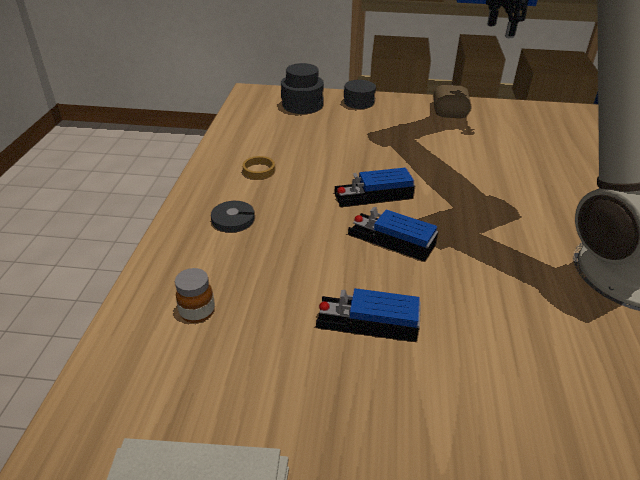

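The pads show at scene (344,172), (251,254), (239,308) and side (324,307), (358,218), (340,190). The side "ring" hit at (193,296) is really the jar. I'll fit the case poses from the blue lids and red pads in both views.

```bash
cat > fit.py <<'E'
from h import *
from scipy.optimize import minimize
def masks(p):
    h=cv2.cvtColor(p["image"],cv2.COLOR_BGR2HSV)
    return cv2.inRange(h,(105,120,40),(128,255,255)),(cv2.inRange(h,(0,150,60),(6,255,255))|cv2.inRange(h,(174,150,60),(180,255,255)))
def T(q,X): 
    c,s=np.cos(q[2]),np.sin(q[2]);X=np.array(X,float);return np.c_[q[0]+c*X[:,0]-s*X[:,1],q[1]+s*X[:,0]+c*X[:,1],X[:,2]]
BOX=[(x,y,z) for x in(-77,31) for y in(-27,27) for z in(36,48)]
def cost(q,views):
    c=0
    for p,b,r in views:
        P=np.array([proj(p,X) for X in T(q,BOX)])
        m=np.zeros(b.shape,np.uint8);cv2.fillConvexPoly(m,cv2.convexHull((P*16).round().astype(np.int32)),255,shift=4)
        near=cv2.dilate(m,np.ones((15,15)))
        c+=1-(m&b).sum()/((m|(b&near)).sum())
        pp=proj(p,T(q,[(77,0,28)])[0])
        n,l,s,ce=cv2.connectedComponentsWithStats(r)
        if n>1: c+=.02*min(6,min(np.hypot(*(ce[i]-pp)) for i in range(1,n) if s[i,4]>8) if (s[1:,4]>8).any() else 6)
    return c
E
python3 - <<'E'
from fit import *
v=[]
for n in("scene","side"):
    p=optics.camera(n);v.append((p,*masks(p)))
for n0,(lid,pad) in zip("123",(((467,187),(545,184)),((433,-12),(504,-55)),((476,-178),(547,-150+-10)))):
    d=np.subtract(pad,lid);y=np.arctan2(d[1],d[0]);q0=np.array([pad[0]-77*np.cos(y),pad[1]-77*np.sin(y),y])
    best=None
    for dy in(-.2,0,.2):
        r=minimize(cost,q0+[0,0,dy],args=(v,),method="Nelder-Mead",options=dict(initial_simplex=[q0+[0,0,dy],q0+[12,0,dy],q0+[0,12,dy],q0+[0,0,dy+.2]],maxiter=200))
        if best is None or r.fun<best.fun:best=r
    q=best.x;print(n0,q.round(2),round(best.fun,3),"pad",T(q,[(77,0,31)]).round(1),[cost(q,[w]).round(3) for w in v])
    for p,b,r in v:
        for X in T(q,BOX+[(77,0,31)]): cv2.circle(p["image"],tuple(int(round(t)) for t in proj(p,X)),1,(0,255,255),-1)
im=np.hstack([cv2.resize(v[0][0]["image"][110:350,110:370],None,fx=1.5,fy=1.5),cv2.resize(v[1][0]["image"][150:350,300:450],None,fx=1.8,fy=1.8)]) if 0 else None
a=cv2.resize(v[0][0]["image"][120:345,115:365],(500,450));b=cv2.resize(v[1][0]["image"][160:350,310:445],(300,450))
cv2.imwrite("pics/fit.png",np.hstack([a,b]))
E
```

```text
1 [ 4.8943e+02  1.9193e+02 -7.0000e-02] 0.236 pad [[566.2 186.7  31. ]] [np.float64(0.125), np.float64(0.111)]
2 [ 4.556e+02 -3.358e+01 -4.200e-01] 0.263 pad [[525.9 -64.9  31. ]] [np.float64(0.106), np.float64(0.157)]
3 [ 4.9589e+02 -1.8635e+02  3.1000e-01] 0.28 pad [[ 569.3 -163.1   31. ]] [np.float64(0.083), np.float64(0.197)]
```

View pics/fit.png

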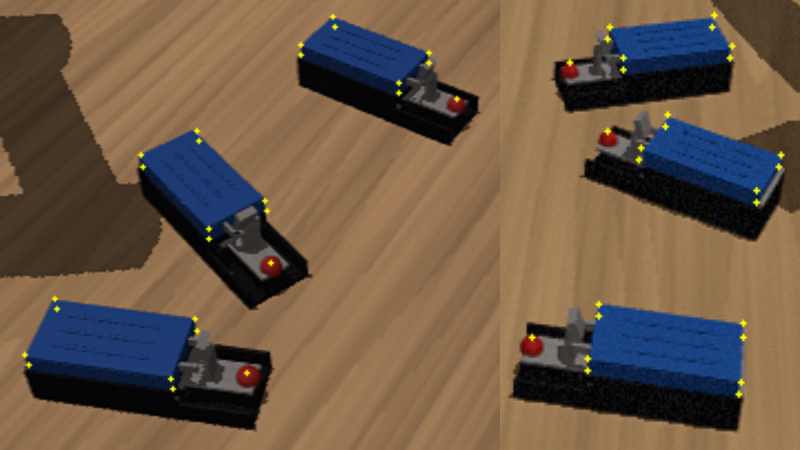

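The projected boxes land on all three lids and pads. First the pad of case 3, the nearest to the gripper.

```bash
cat >> h.py <<'E'
from scipy.spatial.transform import Rotation as R
def go(tcp,yaw,pose=None):
    """shift (cm) and turn in tool axes; yaw of tool x line (mod pi)"""
    s=bot.read_state();P=s["tool_pos"];w,x,y,z=s["ee_rot"];M=R.from_quat([x,y,z,w])
    best=None
    for k in(0,np.pi):
        a=yaw+k;ax=[np.cos(a),np.sin(a),0];t=R.from_matrix(np.column_stack([ax,np.cross([0,0,-1],ax),[0,0,-1]]))
        rv=(M.inv()*t).as_rotvec()
        if best is None or abs(rv[2])<abs(best[2]):best=rv
    print("shift",(M.inv().apply(np.array(tcp)-P)/10).round(2),"turn",best.round(3),"q6",round(s["qpos"][5],2))
E
python3 -c "
from h import *
go((569.3,-163.1,120),.31)"
```

```text
shift [-47.58  27.23  13.63] turn [ 0.    -0.     0.049] q6 -0.26
```

Request:
apply_moves(
  motion=[
    [[-47.6,27.2,13.5,0,0,0.049,0],[-47.6,27.2,13.5,0,0,0.049,0],[-47.6,27.2,13.5,0,0,0.049,0],[-47.6,27.2,13.5,0,0,0.049,0],[-47.6,27.2,13.5,0,0,0.049,0],[-47.6,27.2,13.5,0,0,0.049,0],[-47.6,27.2,13.5,0,0,0.049,0],[-47.6,27.2,13.5,0,0,0.049,0],[-47.6,27.2,13.5,0,0,0.049,0],[-47.6,27.2,13.5,0,0,0.049,0],[-47.6,27.2,13.5,0,0,0.049,0],[-47.6,27.2,13.5,0,0,0.049,0],[-47.6,27.2,13.5,0,0,0.049,0],[-47.6,27.2,13.5,0,0,0.049,0],[-47.6,27.2,13.5,0,0,0.049,0],[-47.6,27.2,13.5,0,0,0.049,0]],
  ],
)

```text
time_s: 2.5
tool_pos: [569.0, -164.6, 121.9]
ee_rot: [0.0, -0.153, 0.988, -0.0]
ft_force: [-0.5, -0.2, 0.0]
grip_width: -0.1
grip_force: 0.0
```

```bash
cat > near.py <<'E'
from fit import *
import sys
q=list(map(float,sys.argv[1:4]))
s=bot.read_state();print(s["time_s"],s["tool_pos"].round(1),s["ft_force"].round(2),s["grip_width"].round(1))
p=optics.camera("wrist");r=masks(p)[1];n,l,st,ce=cv2.connectedComponentsWithStats(r)
for i in range(1,n):
    if st[i,4]>20: print("red",st[i],ce[i].round(1),ray(p,ce[i],29).round(1))
print("expected",T(q,[(77,0,31)])[0].round(1),proj(p,T(q,[(77,0,29)])[0]).round())
for X in T(q,BOX): cv2.circle(p["image"],tuple(int(round(t)) for t in proj(p,X)),3,(0,255,255),-1)
cv2.imwrite(f"pics/{sys.argv[4]}.png",p["image"])
go((*T(q,[(77,0,31)])[0][:2],56),q[2])
E
python3 near.py 495.9 -186.4 .31 w3
```

```text
Traceback (most recent call last):
  File "near.py", line 4, in <module>
    s=bot.read_state();print(s["time_s"],s["tool_pos"].round(1),s["ft_force"].round(2),s["grip_width"].round(1))
                                                                                       ^^^^^^^^^^^^^^^^^^^^^
AttributeError: 'float' object has no attribute 'round'
```

```bash
sed -i 's/,s\["grip_width"\].round(1))/)/' near.py; python3 near.py 495.9 -186.4 .31 w3
```

```text
2.5 [ 569.  -164.6  121.9] [-0.49 -0.16  0.01]
red [489 225  31  28 630] [504.4 238.9] [524.3 -65.2  29. ]
red [321 243  26  26 540] [333.7 255.9] [ 566.3 -161.    29. ]
expected [ 569.2 -162.9   31. ] [329. 259.]
shift [-0.05  0.15  6.59] turn [-0.     0.001 -0.002] q6 -1.25
```

View pics/w3.png

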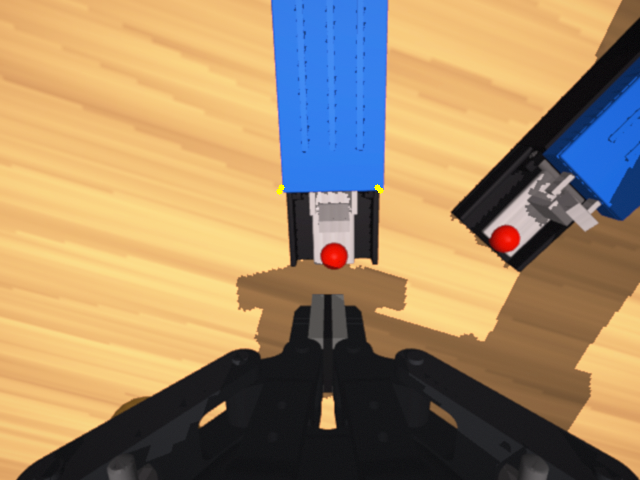

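The wrist view puts the pad at pixel (334,256), about 3 mm left of the fit, so I'll aim between the two. Now down to just above the pad, then 1 mm steps.

Request:
apply_moves(
  motion=[
    [[0.07,0.33,2.5,0,0,0,0],[0.07,0.33,5.0,0,0,0,0],[0.07,0.33,6.2,0,0,0,0],[0.07,0.33,6.2,0,0,0,0],[0.07,0.33,6.2,0,0,0,0]],
  ],
)

```text
time_s: 3.05
tool_pos: [568.5, -160.8, 60.0]
ee_rot: [0.0, -0.154, 0.988, -0.0]
ft_force: [0.3, -0.1, 1.4]
grip_width: 0.1
grip_force: 0.0
```

Request:
apply_moves(
  motion=[
    [[0,0,0.1,0,0,0,0],[0,0,0.2,0,0,0,0],[0,0,0.2,0,0,0,0]],
  ],
)

```text
time_s: 3.35
tool_pos: [568.2, -160.4, 57.9]
ee_rot: [0.0, -0.154, 0.988, -0.0]
ft_force: [0.0, 0.4, 0.8]
grip_width: -0.3
grip_force: 0.0
```

Request:
apply_moves(
  motion=[
    [[0,0,0.1,0,0,0,0],[0,0,0.2,0,0,0,0],[0,0,0.2,0,0,0,0]],
  ],
)

```text
time_s: 3.65
tool_pos: [568.3, -160.4, 56.0]
ee_rot: [0.0, -0.154, 0.988, -0.0]
ft_force: [-0.8, -0.1, 5.0]
grip_width: -0.4
grip_force: 2.1
```

Request:
apply_moves(
  motion=[
    [[0,0,0.1,0,0,0,0],[0,0,0.2,0,0,0,0],[0,0,0.2,0,0,0,0]],
  ],
)

```text
time_s: 3.95
tool_pos: [568.6, -160.4, 54.3]
ee_rot: [0.001, -0.155, 0.988, -0.0]
ft_force: [-1.0, -0.3, 6.1]
grip_width: -0.2
grip_force: 2.9
```

Request:
apply_moves(
  motion=[
    [[0,0,0.1,0,0,0,0],[0,0,0.2,0,0,0,0],[0,0,0.3,0,0,0,0],[0,0,0.3,0,0,0,0]],
  ],
)

```text
time_s: 4.35
tool_pos: [569.0, -160.3, 51.4]
ee_rot: [0.001, -0.155, 0.988, -0.0]
ft_force: [0.4, 1.1, 5.9]
grip_width: 0.1
grip_force: 3.2
```

Request:
apply_moves(
  motion=[
    [[0,0,0.1,0,0,0,0],[0,0,0.2,0,0,0,0],[0,0,0.2,0,0,0,0]],
  ],
)

```text
time_s: 4.65
tool_pos: [569.2, -160.2, 49.4]
ee_rot: [0.001, -0.155, 0.988, -0.0]
ft_force: [0.6, 1.4, 6.0]
grip_width: 0.1
grip_force: 3.0
```

Request:
apply_moves(
  motion=[
    [[0,0,0.05,0,0,0,0],[0,0,0.05,0,0,0,0]],
  ],
)

```text
time_s: 4.85
tool_pos: [569.3, -160.2, 48.8]
ee_rot: [0.002, -0.155, 0.988, -0.0]
ft_force: [-0.2, 2.5, 5.0]
grip_width: -0.2
grip_force: 2.6
```

Request:
apply_moves(
  motion=[
    [[0,0,0.05,0,0,0,0],[0,0,0.05,0,0,0,0]],
  ],
)

```text
time_s: 5.05
tool_pos: [569.0, -160.3, 48.1]
ee_rot: [0.001, -0.155, 0.988, -0.0]
ft_force: [0.5, 0.8, 5.3]
grip_width: 0.0
grip_force: 2.6
```

Request:
apply_moves(
  motion=[
    [[0,0,0.05,0,0,0,0],[0,0,0.05,0,0,0,0]],
  ],
)

```text
time_s: 5.25
tool_pos: [569.0, -160.4, 47.5]
ee_rot: [0.001, -0.154, 0.988, -0.0]
ft_force: [-0.4, 1.1, 5.4]
grip_width: -0.1
grip_force: 2.6
```

Request:
apply_moves(
  motion=[
    [[0,0,0.05,0,0,0,0],[0,0,0.05,0,0,0,0]],
  ],
)

```text
time_s: 5.45
tool_pos: [569.0, -160.3, 47.0]
ee_rot: [0.001, -0.155, 0.988, -0.0]
ft_force: [0.4, 0.8, 4.9]
grip_width: 0.4
grip_force: 2.7
```

Request:
apply_moves(
  motion=[
    [[0,0,0.05,0,0,0,0],[0,0,0.05,0,0,0,0]],
  ],
)

```text
time_s: 5.65
tool_pos: [569.1, -160.4, 46.5]
ee_rot: [0.001, -0.155, 0.988, -0.0]
ft_force: [0.4, 1.3, 4.9]
grip_width: -0.2
grip_force: 2.7
```

Request:
apply_moves(
  motion=[
    [[0,0,0.05,0,0,0,0],[0,0,0.05,0,0,0,0]],
  ],
)

```text
time_s: 5.85
tool_pos: [569.1, -160.3, 46.1]
ee_rot: [0.001, -0.155, 0.988, -0.0]
ft_force: [0.5, 1.7, 5.7]
grip_width: 0.3
grip_force: 2.7
```

Request:
apply_moves(
  motion=[
    [[0,0,0.05,0,0,0,0],[0,0,0.05,0,0,0,0]],
  ],
)

```text
time_s: 6.05
tool_pos: [569.1, -160.3, 45.6]
ee_rot: [0.001, -0.155, 0.988, -0.0]
ft_force: [-0.8, 1.6, 5.2]
grip_width: 0.1
grip_force: 2.7
```

Request:
apply_moves(
  motion=[
    [[0,0,0.05,0,0,0,0],[0,0,0.05,0,0,0,0]],
  ],
)

```text
time_s: 6.25
tool_pos: [569.1, -160.3, 45.1]
ee_rot: [0.001, -0.155, 0.988, -0.0]
ft_force: [0.6, 0.9, 5.7]
grip_width: 0.1
grip_force: 2.7
```

Request:
apply_moves(
  motion=[
    [[0,0,0.05,0,0,0,0],[0,0,0.05,0,0,0,0]],
  ],
)

```text
time_s: 6.45
tool_pos: [569.1, -160.3, 44.6]
ee_rot: [0.001, -0.155, 0.988, -0.0]
ft_force: [0.2, 1.5, 5.0]
grip_width: 0.3
grip_force: 2.8
```

```bash
python3 - <<'E'
from h import *
ims=[optics.camera(n)["image"] for n in("scene","side","wrist")]
cv2.imwrite("pics/p3.png",np.hstack([cv2.resize(ims[0][220:360,110:290],(400,311)),cv2.resize(ims[1][140:248,310:449],(400,311))]))
F=[]
for i in range(8):
    optics.camera("side");s=bot.read_state();F.append(s["ft_force"][2])
print(np.round(F,2),np.mean(F),s["tool_pos"])
E
```

```text
[5.89 4.93 6.39 4.79 6.17 6.48 5.53 5.94] 5.764614225332218 [ 569.11264485 -160.33874487   44.61491226]
```

View pics/p3.png

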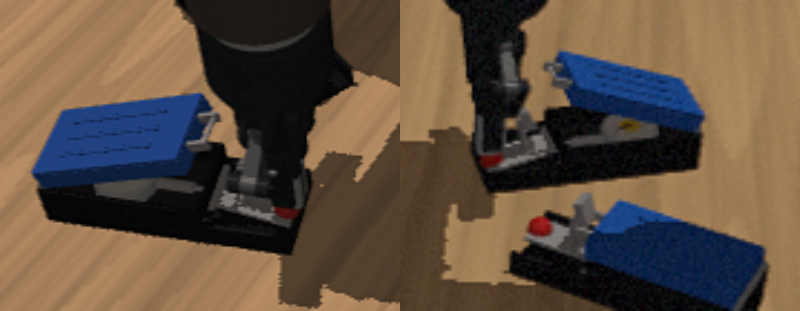

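The lid of case 3 already stands open in both views, with the finger on the pad. The force is noisy by about 0.6 N, so I'll back off, take the zero reading and press again to see the curve.

Request:
apply_moves(
  motion=[
    [[0,0,-0.5,0,0,0,0],[0,0,-1.0,0,0,0,0],[0,0,-1.5,0,0,0,0],[0,0,-1.6,0,0,0,0],[0,0,-1.6,0,0,0,0]],
  ],
)

```text
time_s: 7.5
tool_pos: [567.2, -160.4, 59.4]
ee_rot: [-0.001, -0.154, 0.988, 0.0]
ft_force: [0.2, 0.5, 0.4]
grip_width: 0.2
grip_force: 0.0
```

```bash
cat > f.py <<'E'
from h import *
import sys
F=[]
for i in range(int(sys.argv[1]) if len(sys.argv)>1 else 5):
    optics.camera("side");s=bot.read_state();F.append([*s["ft_force"],s["grip_force"]])
print(np.mean(F,0).round(2),np.std(F,0).round(2),s["tool_pos"].round(1),s["time_s"])
E
python3 f.py 8
```

```text
[-0.33  0.12 -0.12  0.  ] [0.49 0.56 0.45 0.  ] [ 567.9 -160.4   59.6] 7.9
```

Request:
apply_moves(
  motion=[
    [[0,0,0.3,0,0,0,0],[0,0,0.4,0,0,0,0],[0,0,0.5,0,0,0,0],[0,0,0.5,0,0,0,0],[0,0,0.5,0,0,0,0]],
  ],
)

```text
time_s: 8.4
tool_pos: [568.3, -160.4, 55.3]
ee_rot: [0.0, -0.154, 0.988, -0.0]
ft_force: [-0.8, 0.6, 4.8]
grip_width: -0.2
grip_force: 2.3
```

```bash
python3 f.py 5
```

```text
[-0.1   0.62  4.2   2.34] [0.5  0.13 0.25 0.03] [ 568.3 -160.4   55.1] 8.65
```

Request:
apply_moves(
  motion=[
    [[0,0,0.1,0,0,0,0],[0,0,0.2,0,0,0,0],[0,0,0.3,0,0,0,0],[0,0,0.3,0,0,0,0]],
  ],
)

```text
time_s: 9.05
tool_pos: [568.8, -160.3, 52.0]
ee_rot: [0.001, -0.154, 0.988, -0.0]
ft_force: [1.2, 0.8, 4.4]
grip_width: 0.1
grip_force: 2.5
```

```bash
python3 f.py 5
```

```text
[1.74 1.62 4.9  2.47] [0.57 0.47 0.61 0.01] [ 568.7 -160.3   52.1] 9.3
```

Request:
apply_moves(
  motion=[
    [[0,0,0.1,0,0,0,0],[0,0,0.2,0,0,0,0],[0,0,0.2,0,0,0,0]],
  ],
)

```text
time_s: 9.6
tool_pos: [568.9, -160.3, 50.1]
ee_rot: [0.001, -0.154, 0.988, -0.0]
ft_force: [3.2, 2.3, 4.9]
grip_width: 0.1
grip_force: 2.6
```

```bash
python3 f.py 5
```

```text
[2.27 2.26 5.25 2.57] [0.19 0.33 0.42 0.01] [ 568.9 -160.3   50.2] 9.85
```

Request:
apply_moves(
  motion=[
    [[0,0,0.1,0,0,0,0],[0,0,0.2,0,0,0,0],[0,0,0.2,0,0,0,0]],
  ],
)

```text
time_s: 10.15
tool_pos: [569.1, -160.2, 48.2]
ee_rot: [0.001, -0.154, 0.988, -0.0]
ft_force: [2.4, 2.8, 5.3]
grip_width: 0.1
grip_force: 2.6
```

```bash
python3 f.py 5
```

```text
[2.33 2.69 4.91 2.61] [0.37 0.74 0.25 0.  ] [ 569.  -160.2   48.2] 10.4
```

With the lid open it gives only about 5 N. On the first press it gave a steady 6.0–6.4 N up to release, so case 3 is sound; the grip-force reading is about half the push and almost noise-free. On to case 2.

Request:
apply_moves(
  motion=[
    [[0,0,-3,0,0,0,0],[0,0,-8,0,0,0,0],[0,0,-8,0,0,0,0]],
  ],
)

```text
time_s: 10.7
tool_pos: [570.5, -161.1, 133.1]
ee_rot: [0.004, -0.155, 0.988, -0.002]
ft_force: [0.0, -0.6, 0.9]
grip_width: 0.1
grip_force: 0.0
```

```bash
python3 -c "
from h import *
go((525.3,-65,122),-.42)"
```

```text
shift [ 1.38 10.54  1.06] turn [-0.001  0.009  0.731] q6 -1.26
```

Request:
apply_moves(
  motion=[
    [[1.4,10.5,0.7,0,0,0.731,0],[1.4,10.5,0.7,0,0,0.731,0],[1.4,10.5,0.7,0,0,0.731,0],[1.4,10.5,0.7,0,0,0.731,0],[1.4,10.5,0.7,0,0,0.731,0],[1.4,10.5,0.7,0,0,0.731,0],[1.4,10.5,0.7,0,0,0.731,0],[1.4,10.5,0.7,0,0,0.731,0],[1.4,10.5,0.7,0,0,0.731,0],[1.4,10.5,0.7,0,0,0.731,0]],
  ],
)

```text
time_s: 11.7
tool_pos: [522.5, -64.9, 120.7]
ee_rot: [-0.0, 0.209, 0.978, -0.0]
ft_force: [0.5, -0.3, -0.0]
grip_width: 0.1
grip_force: 0.0
```

```bash
python3 near.py 455.6 -33.6 -.42 w2
```

```text
11.7 [522.5 -64.9 120.7] [ 0.5  -0.27 -0.03]
red [319 245  27  26 551] [332.1 257.6] [522.8 -61.2  29. ]
expected [525.9 -65.   31. ] [328. 264.]
shift [-0.31  0.12  6.47] turn [-0.    -0.    -0.001] q6 -2.18
```

Request:
apply_moves(
  motion=[
    [[-0.02,0.27,2.5,0,0,0,0],[-0.02,0.27,5.0,0,0,0,0],[-0.02,0.27,6.1,0,0,0,0],[-0.02,0.27,6.1,0,0,0,0],[-0.02,0.27,6.1,0,0,0,0]],
  ],
)

```text
time_s: 12.25
tool_pos: [524.5, -62.3, 60.3]
ee_rot: [0.0, 0.209, 0.978, -0.0]
ft_force: [0.2, 0.8, -0.1]
grip_width: 0.1
grip_force: 0.0
```

Request:
apply_moves(
  motion=[
    [[0,0,0.1,0,0,0,0],[0,0,0.2,0,0,0,0],[0,0,0.2,0,0,0,0]],
  ],
)

```text
time_s: 12.55
tool_pos: [524.2, -62.3, 58.4]
ee_rot: [0.001, 0.209, 0.978, 0.0]
ft_force: [-0.0, 0.4, -0.5]
grip_width: -0.1
grip_force: 0.0
```

Request:
apply_moves(
  motion=[
    [[0,0,0.1,0,0,0,0],[0,0,0.2,0,0,0,0],[0,0,0.2,0,0,0,0]],
  ],
)

```text
time_s: 12.85
tool_pos: [524.2, -62.3, 56.3]
ee_rot: [0.0, 0.209, 0.978, 0.0]
ft_force: [-0.6, 0.1, 3.0]
grip_width: -0.3
grip_force: 1.8
```

Request:
apply_moves(
  motion=[
    [[0,0,0.05,0,0,0,0],[0,0,0.1,0,0,0,0],[0,0,0.1,0,0,0,0]],
  ],
)

```text
time_s: 13.15
tool_pos: [524.3, -62.3, 55.8]
ee_rot: [0.0, 0.209, 0.978, -0.0]
ft_force: [-1.7, 0.3, 8.9]
grip_width: 0.4
grip_force: 4.2
```

Request:
apply_moves(
  motion=[
    [[0,0,0.05,0,0,0,0],[0,0,0.05,0,0,0,0]],
  ],
)

```text
time_s: 13.35
tool_pos: [524.3, -62.3, 55.7]
ee_rot: [0.001, 0.209, 0.978, -0.0]
ft_force: [-2.3, 1.0, 10.7]
grip_width: 0.1
grip_force: 5.2
```

Request:
apply_moves(
  motion=[
    [[0,0,0.05,0,0,0,0],[0,0,0.05,0,0,0,0]],
  ],
)

```text
time_s: 13.55
tool_pos: [524.4, -62.3, 55.3]
ee_rot: [0.001, 0.209, 0.978, -0.0]
ft_force: [-4.0, 0.6, 11.1]
grip_width: -0.2
grip_force: 5.7
```

Request:
apply_moves(
  motion=[
    [[0,0,0.05,0,0,0,0],[0,0,0.05,0,0,0,0]],
  ],
)

```text
time_s: 13.75
tool_pos: [524.5, -62.3, 54.9]
ee_rot: [0.001, 0.209, 0.978, -0.0]
ft_force: [-2.1, 0.3, 10.9]
grip_width: -0.3
grip_force: 5.8
```

Request:
apply_moves(
  motion=[
    [[0,0,0.05,0,0,0,0],[0,0,0.05,0,0,0,0]],
  ],
)

```text
time_s: 13.95
tool_pos: [524.6, -62.4, 54.5]
ee_rot: [0.001, 0.209, 0.978, -0.0]
ft_force: [-1.9, 0.0, 11.6]
grip_width: -0.1
grip_force: 5.9
```

Request:
apply_moves(
  motion=[
    [[0,0,0.05,0,0,0,0],[0,0,0.05,0,0,0,0]],
  ],
)

```text
time_s: 14.15
tool_pos: [524.6, -62.4, 54.0]
ee_rot: [0.001, 0.209, 0.978, -0.0]
ft_force: [-3.4, -0.3, 11.7]
grip_width: -0.2
grip_force: 6.0
```

Request:
apply_moves(
  motion=[
    [[0,0,0.05,0,0,0,0],[0,0,0.05,0,0,0,0]],
  ],
)

```text
time_s: 14.35
tool_pos: [524.7, -62.4, 53.5]
ee_rot: [0.001, 0.209, 0.978, -0.0]
ft_force: [-3.1, 0.4, 11.6]
grip_width: 0.1
grip_force: 5.9
```

Request:
apply_moves(
  motion=[
    [[0,0,0.05,0,0,0,0],[0,0,0.05,0,0,0,0]],
  ],
)

```text
time_s: 14.55
tool_pos: [524.8, -62.4, 53.1]
ee_rot: [0.001, 0.209, 0.978, 0.0]
ft_force: [-2.9, -0.2, 12.0]
grip_width: -0.1
grip_force: 6.0
```

Request:
apply_moves(
  motion=[
    [[0,0,0.05,0,0,0,0],[0,0,0.05,0,0,0,0]],
  ],
)

```text
time_s: 14.75
tool_pos: [524.9, -62.5, 52.6]
ee_rot: [0.001, 0.209, 0.978, 0.0]
ft_force: [-1.8, -0.4, 12.3]
grip_width: 0.1
grip_force: 6.1
```

Request:
apply_moves(
  motion=[
    [[0,0,0.05,0,0,0,0],[0,0,0.05,0,0,0,0]],
  ],
)

```text
time_s: 14.95
tool_pos: [524.9, -62.5, 52.1]
ee_rot: [0.001, 0.209, 0.978, 0.0]
ft_force: [-2.0, -0.3, 11.5]
grip_width: -0.0
grip_force: 6.0
```

Request:
apply_moves(
  motion=[
    [[0,0,0.05,0,0,0,0],[0,0,0.05,0,0,0,0]],
  ],
)

```text
time_s: 15.15
tool_pos: [525.0, -62.5, 51.7]
ee_rot: [0.001, 0.209, 0.978, 0.0]
ft_force: [-2.0, -0.7, 11.8]
grip_width: -0.1
grip_force: 6.1
```

Case 2 already takes about 12 N, so it is too stiff. I'll keep pressing until it releases.

Request:
apply_moves(
  motion=[
    [[0,0,0.1,0,0,0,0],[0,0,0.2,0,0,0,0],[0,0,0.2,0,0,0,0]],
  ],
)

```text
time_s: 15.45
tool_pos: [525.2, -62.6, 49.7]
ee_rot: [0.001, 0.208, 0.978, 0.0]
ft_force: [-2.8, -0.1, 12.8]
grip_width: -0.1
grip_force: 6.1
```

Request:
apply_moves(
  motion=[
    [[0,0,0.05,0,0,0,0],[0,0,0.1,0,0,0,0]],
  ],
)

```text
time_s: 15.65
tool_pos: [525.3, -62.6, 48.8]
ee_rot: [0.002, 0.208, 0.978, 0.0]
ft_force: [-2.4, -1.2, 12.1]
grip_width: -0.1
grip_force: 6.1
```

Request:
apply_moves(
  motion=[
    [[0,0,0.05,0,0,0,0],[0,0,0.05,0,0,0,0]],
  ],
)

```text
time_s: 15.85
tool_pos: [525.3, -62.6, 48.1]
ee_rot: [0.002, 0.209, 0.978, 0.0]
ft_force: [-0.8, -1.5, 10.8]
grip_width: -0.3
grip_force: 5.8
```

Request:
apply_moves(
  motion=[
    [[0,0,0.05,0,0,0,0],[0,0,0.05,0,0,0,0]],
  ],
)

```text
time_s: 16.05
tool_pos: [525.2, -62.5, 47.6]
ee_rot: [0.001, 0.209, 0.978, 0.0]
ft_force: [-1.7, -0.7, 12.0]
grip_width: 0.2
grip_force: 5.9
```

Request:
apply_moves(
  motion=[
    [[0,0,0.05,0,0,0,0],[0,0,0.05,0,0,0,0]],
  ],
)

```text
time_s: 16.25
tool_pos: [525.2, -62.5, 47.2]
ee_rot: [0.002, 0.208, 0.978, 0.0]
ft_force: [-1.4, -1.8, 11.4]
grip_width: 0.2
grip_force: 6.0
```

Request:
apply_moves(
  motion=[
    [[0,0,0.05,0,0,0,0],[0,0,0.05,0,0,0,0]],
  ],
)

```text
time_s: 16.45
tool_pos: [525.2, -62.5, 46.7]
ee_rot: [0.002, 0.208, 0.978, 0.0]
ft_force: [-2.3, -0.4, 12.3]
grip_width: 0.2
grip_force: 6.0
```

Request:
apply_moves(
  motion=[
    [[0,0,0.05,0,0,0,0],[0,0,0.05,0,0,0,0]],
  ],
)

```text
time_s: 16.65
tool_pos: [525.2, -62.5, 46.2]
ee_rot: [0.002, 0.208, 0.978, 0.0]
ft_force: [-1.1, -1.6, 12.4]
grip_width: -0.0
grip_force: 6.2
```

Request:
apply_moves(
  motion=[
    [[0,0,0.05,0,0,0,0],[0,0,0.05,0,0,0,0]],
  ],
)

```text
time_s: 16.85
tool_pos: [525.3, -62.5, 45.8]
ee_rot: [0.002, 0.208, 0.978, 0.0]
ft_force: [-2.3, -0.8, 12.7]
grip_width: -0.4
grip_force: 6.2
```

Request:
apply_moves(
  motion=[
    [[0,0,0.05,0,0,0,0],[0,0,0.05,0,0,0,0]],
  ],
)

```text
time_s: 17.05
tool_pos: [525.3, -62.5, 45.3]
ee_rot: [0.002, 0.208, 0.978, 0.0]
ft_force: [-1.1, -0.7, 12.7]
grip_width: 0.2
grip_force: 6.4
```

```bash
cat > lids.py <<'E'
from fit import *
Q=dict(c1=(489.4,191.9,-.07),c2=(455.6,-33.6,-.42),c3=(495.9,-186.4,.31))
def tb(a): return [(-77+np.cos(a)*(x)-np.sin(a)*z,y,34+np.sin(a)*x+np.cos(a)*z) for x in(0,108) for y in(-27,27) for z in(2,14)]
for n in("scene","side"):
    p=optics.camera(n);b=masks(p)[0]
    for k,q in Q.items():
        o=[]
        for a in(0,.1,.2,.35,.4):
            P=np.array([proj(p,X) for X in T(q,tb(a))]);m=np.zeros(b.shape,np.uint8)
            cv2.fillConvexPoly(m,cv2.convexHull((P*16).round().astype(np.int32)),255,shift=4)
            near=cv2.dilate(m,np.ones((11,11)));o.append(round((m&b).sum()/(m|(b&near)).sum(),2))
        print(n,k,"tilt 0/.1/.2/.35/.4",o)
E
python3 lids.py
```

```text
scene c1 tilt 0/.1/.2/.35/.4 [np.float64(0.88), np.float64(0.73), np.float64(0.58), np.float64(0.45), np.float64(0.42)]
scene c2 tilt 0/.1/.2/.35/.4 [np.float64(0.41), np.float64(0.45), np.float64(0.51), np.float64(0.6), np.float64(0.59)]
scene c3 tilt 0/.1/.2/.35/.4 [np.float64(0.59), np.float64(0.66), np.float64(0.75), np.float64(0.93), np.float64(0.85)]
side c1 tilt 0/.1/.2/.35/.4 [np.float64(0.93), np.float64(0.79), np.float64(0.68), np.float64(0.55), np.float64(0.51)]
side c2 tilt 0/.1/.2/.35/.4 [np.float64(0.58), np.float64(0.67), np.float64(0.78), np.float64(0.91), np.float64(0.85)]
side c3 tilt 0/.1/.2/.35/.4 [np.float64(0.47), np.float64(0.53), np.float64(0.54), np.float64(0.51), np.float64(0.48)]
```

Request:
apply_moves(
  motion=[
    [[0,0,-3,0,0,0,0],[0,0,-8,0,0,0,0],[0,0,-9,0,0,0,0]],
  ],
)

```text
time_s: 17.45
tool_pos: [527.0, -62.1, 138.3]
ee_rot: [0.005, 0.208, 0.978, 0.001]
ft_force: [1.4, -0.8, 0.2]
grip_width: -0.1
grip_force: 0.0
```

```bash
python3 lids.py; python3 -c "
from h import *
go((565.2,188,122),-.07)"
```

```text
scene c1 tilt 0/.1/.2/.35/.4 [np.float64(0.82), np.float64(0.69), np.float64(0.56), np.float64(0.45), np.float64(0.41)]
scene c2 tilt 0/.1/.2/.35/.4 [np.float64(0.49), np.float64(0.54), np.float64(0.61), np.float64(0.69), np.float64(0.66)]
scene c3 tilt 0/.1/.2/.35/.4 [np.float64(0.59), np.float64(0.66), np.float64(0.75), np.float64(0.93), np.float64(0.85)]
side c1 tilt 0/.1/.2/.35/.4 [np.float64(0.93), np.float64(0.79), np.float64(0.68), np.float64(0.55), np.float64(0.51)]
side c2 tilt 0/.1/.2/.35/.4 [np.float64(0.58), np.float64(0.67), np.float64(0.78), np.float64(0.91), np.float64(0.85)]
side c3 tilt 0/.1/.2/.35/.4 [np.float64(0.49), np.float64(0.59), np.float64(0.7), np.float64(0.77), np.float64(0.69)]
shift [ 6.57 24.45  1.38] turn [ 0.002  0.005 -0.351] q6 -2.18
```

Cases 2 and 3 both fit a lid tilt of 0.35, so they are open. Next is case 1.

Request:
apply_moves(
  motion=[
    [[6.6,24.5,1.2,0,0,-0.351,0],[6.6,24.5,1.2,0,0,-0.351,0],[6.6,24.5,1.2,0,0,-0.351,0],[6.6,24.5,1.2,0,0,-0.351,0],[6.6,24.5,1.2,0,0,-0.351,0],[6.6,24.5,1.2,0,0,-0.351,0],[6.6,24.5,1.2,0,0,-0.351,0],[6.6,24.5,1.2,0,0,-0.351,0],[6.6,24.5,1.2,0,0,-0.351,0],[6.6,24.5,1.2,0,0,-0.351,0]],
  ],
)

```text
time_s: 18.55
tool_pos: [563.7, 186.9, 121.2]
ee_rot: [-0.0, 0.036, 0.999, -0.0]
ft_force: [-0.4, 0.1, 0.2]
grip_width: 0.2
grip_force: 0.0
```

```bash
python3 near.py 489.4 191.9 -.07 w1
```

```text
18.55 [563.7 186.9 121.2] [-0.36  0.12  0.2 ]
red [315 246  26  26 542] [327.4 258.7] [563.6 187.4  29. ]
expected [566.2 186.5  31. ] [326. 263.]
shift [-0.24 -0.04  6.54] turn [-0.    -0.    -0.002] q6 -2.24
```

Request:
apply_moves(
  motion=[
    [[-0.08,0.03,2.5,0,0,0,0],[-0.08,0.03,5.0,0,0,0,0],[-0.08,0.03,6.2,0,0,0,0],[-0.08,0.03,6.2,0,0,0,0],[-0.08,0.03,6.2,0,0,0,0]],
  ],
)

```text
time_s: 19.1
tool_pos: [565.2, 188.5, 60.0]
ee_rot: [0.0, 0.035, 0.999, 0.0]
ft_force: [-0.6, -0.1, 0.0]
grip_width: 0.0
grip_force: 0.0
```

Request:
apply_moves(
  motion=[
    [[0,0,0.1,0,0,0,0],[0,0,0.2,0,0,0,0],[0,0,0.2,0,0,0,0]],
  ],
)

```text
time_s: 19.4
tool_pos: [564.9, 188.7, 57.9]
ee_rot: [0.0, 0.035, 0.999, 0.0]
ft_force: [-0.0, -0.4, 0.0]
grip_width: -0.3
grip_force: 0.0
```

Request:
apply_moves(
  motion=[
    [[0,0,0.1,0,0,0,0],[0,0,0.2,0,0,0,0],[0,0,0.2,0,0,0,0]],
  ],
)

```text
time_s: 19.7
tool_pos: [565.0, 188.7, 56.0]
ee_rot: [0.0, 0.035, 0.999, 0.0]
ft_force: [-0.8, -0.6, 2.9]
grip_width: -0.1
grip_force: 2.1
```

Request:
apply_moves(
  motion=[
    [[0,0,0.1,0,0,0,0],[0,0,0.2,0,0,0,0],[0,0,0.2,0,0,0,0]],
  ],
)

```text
time_s: 20.0
tool_pos: [565.3, 188.7, 54.5]
ee_rot: [0.001, 0.035, 0.999, 0.0]
ft_force: [-1.7, -0.7, 6.4]
grip_width: -0.0
grip_force: 3.4
```

Request:
apply_moves(
  motion=[
    [[0,0,0.1,0,0,0,0],[0,0,0.1,0,0,0,0]],
  ],
)

```text
time_s: 20.2
tool_pos: [565.4, 188.7, 53.5]
ee_rot: [0.001, 0.035, 0.999, 0.0]
ft_force: [-1.1, -0.2, 6.9]
grip_width: 0.2
grip_force: 3.6
```

Request:
apply_moves(
  motion=[
    [[0,0,0.1,0,0,0,0],[0,0,0.1,0,0,0,0]],
  ],
)

```text
time_s: 20.4
tool_pos: [565.5, 188.7, 52.6]
ee_rot: [0.001, 0.035, 0.999, 0.0]
ft_force: [-0.4, 0.0, 6.6]
grip_width: -0.1
grip_force: 3.5
```

Request:
apply_moves(
  motion=[
    [[0,0,0.05,0,0,0,0],[0,0,0.05,0,0,0,0]],
  ],
)

```text
time_s: 20.6
tool_pos: [565.6, 188.7, 52.2]
ee_rot: [0.001, 0.035, 0.999, 0.0]
ft_force: [-1.4, -1.5, 7.2]
grip_width: 0.1
grip_force: 3.5
```

Request:
apply_moves(
  motion=[
    [[0,0,0.05,0,0,0,0],[0,0,0.05,0,0,0,0]],
  ],
)

```text
time_s: 20.8
tool_pos: [565.7, 188.7, 51.7]
ee_rot: [0.001, 0.035, 0.999, 0.0]
ft_force: [-0.3, -1.0, 7.3]
grip_width: -0.1
grip_force: 3.6
```

Request:
apply_moves(
  motion=[
    [[0,0,0.05,0,0,0,0],[0,0,0.05,0,0,0,0]],
  ],
)

```text
time_s: 21.0
tool_pos: [565.7, 188.7, 51.3]
ee_rot: [0.001, 0.035, 0.999, 0.0]
ft_force: [-0.5, -1.3, 7.1]
grip_width: 0.0
grip_force: 3.7
```

Request:
apply_moves(
  motion=[
    [[0,0,0.05,0,0,0,0],[0,0,0.05,0,0,0,0]],
  ],
)

```text
time_s: 21.2
tool_pos: [565.8, 188.7, 50.8]
ee_rot: [0.001, 0.035, 0.999, 0.0]
ft_force: [-0.4, -1.3, 6.9]
grip_width: 0.0
grip_force: 3.7
```

Request:
apply_moves(
  motion=[
    [[0,0,0.05,0,0,0,0],[0,0,0.05,0,0,0,0]],
  ],
)

```text
time_s: 21.4
tool_pos: [565.8, 188.7, 50.3]
ee_rot: [0.001, 0.035, 0.999, 0.0]
ft_force: [-1.0, -1.3, 7.1]
grip_width: -0.1
grip_force: 3.7
```

Request:
apply_moves(
  motion=[
    [[0,0,0.05,0,0,0,0],[0,0,0.05,0,0,0,0]],
  ],
)

```text
time_s: 21.6
tool_pos: [565.9, 188.7, 49.8]
ee_rot: [0.001, 0.035, 0.999, 0.0]
ft_force: [-1.2, -1.6, 6.6]
grip_width: 0.3
grip_force: 3.5
```

Request:
apply_moves(
  motion=[
    [[0,0,0.05,0,0,0,0],[0,0,0.05,0,0,0,0]],
  ],
)

```text
time_s: 21.8
tool_pos: [565.9, 188.7, 49.2]
ee_rot: [0.001, 0.035, 0.999, 0.0]
ft_force: [0.7, -1.7, 6.8]
grip_width: 0.1
grip_force: 3.3
```

Request:
apply_moves(
  motion=[
    [[0,0,0.05,0,0,0,0],[0,0,0.05,0,0,0,0]],
  ],
)

```text
time_s: 22.0
tool_pos: [566.0, 188.8, 48.6]
ee_rot: [0.001, 0.035, 0.999, 0.0]
ft_force: [1.1, -1.6, 7.4]
grip_width: 0.0
grip_force: 3.0
```

Request:
apply_moves(
  motion=[
    [[0,0,0.05,0,0,0,0],[0,0,0.1,0,0,0,0],[0,0,0.1,0,0,0,0]],
  ],
)

```text
time_s: 22.3
tool_pos: [565.7, 188.9, 47.4]
ee_rot: [0.001, 0.035, 0.999, 0.0]
ft_force: [-0.2, -0.2, 5.9]
grip_width: -0.3
grip_force: 3.1
```

Request:
apply_moves(
  motion=[
    [[0,0,0.05,0,0,0,0],[0,0,0.1,0,0,0,0],[0,0,0.1,0,0,0,0]],
  ],
)

```text
time_s: 22.6
tool_pos: [565.7, 188.9, 46.4]
ee_rot: [0.001, 0.035, 0.999, 0.0]
ft_force: [-0.3, -1.6, 7.0]
grip_width: -0.1
grip_force: 3.2
```

Request:
apply_moves(
  motion=[
    [[0,0,0.05,0,0,0,0],[0,0,0.1,0,0,0,0],[0,0,0.1,0,0,0,0]],
  ],
)

```text
time_s: 22.9
tool_pos: [565.8, 188.9, 45.5]
ee_rot: [0.001, 0.035, 0.999, 0.0]
ft_force: [-0.3, -0.3, 7.4]
grip_width: 0.4
grip_force: 3.3
```

Request:
apply_moves(
  motion=[
    [[0,0,-3,0,0,0,0],[0,0,-8,0,0,0,0],[0,0,-9,0,0,0,0],[0,0,-9,0,0,0,0]],
  ],
)

```text
time_s: 23.3
tool_pos: [565.6, 189.3, 136.5]
ee_rot: [0.002, 0.035, 0.999, 0.002]
ft_force: [0.3, 0.5, -0.1]
grip_width: 0.2
grip_force: 0.0
```

```bash
python3 lids.py; python3 near.py 489.4 191.9 -.07 w1b
```

```text
scene c1 tilt 0/.1/.2/.35/.4 [np.float64(0.48), np.float64(0.56), np.float64(0.67), np.float64(0.87), np.float64(0.78)]
scene c2 tilt 0/.1/.2/.35/.4 [np.float64(0.49), np.float64(0.56), np.float64(0.67), np.float64(0.87), np.float64(0.83)]
scene c3 tilt 0/.1/.2/.35/.4 [np.float64(0.59), np.float64(0.66), np.float64(0.75), np.float64(0.93), np.float64(0.85)]
side c1 tilt 0/.1/.2/.35/.4 [np.float64(0.62), np.float64(0.7), np.float64(0.8), np.float64(0.91), np.float64(0.84)]
side c2 tilt 0/.1/.2/.35/.4 [np.float64(0.58), np.float64(0.67), np.float64(0.78), np.float64(0.91), np.float64(0.85)]
side c3 tilt 0/.1/.2/.35/.4 [np.float64(0.02), np.float64(0.02), np.float64(0.02), np.float64(0.01), np.float64(0.0)]
23.4 [563.8 188.2 133.1] [ 0.41 -0.23  0.09]
red [314 240  24  25 483] [325.5 252.4] [563.4 187.4  29. ]
expected [566.2 186.5  31. ] [324. 256.]
shift [-0.3  -0.11  7.64] turn [-0.002 -0.003 -0.001] q6 -2.23
```

All three lids stand open. Release forces: case 1 about 7.3 N (sound), case 2 about 12.3 N (too stiff), case 3 about 6.3 N (sound). Now I'll close lid 1, then lid 3.

```bash
python3 -c "
from h import *
go((504.6,191.5,114),-.07)"
```

```text
shift [ 5.9  -0.06  1.86] turn [-0.002 -0.003 -0.001] q6 -2.23
```

Request:
apply_moves(
  motion=[
    [[4,0,0,0,0,0,0],[5.9,0,0.5,0,0,0,0],[5.9,0,1.4,0,0,0,0],[5.9,0,1.8,0,0,0,0],[5.9,0,1.8,0,0,0,0],[5.9,0,1.8,0,0,0,0]],
  ],
)

```text
time_s: 24.05
tool_pos: [506.6, 192.6, 115.7]
ee_rot: [-0.0, 0.035, 0.999, -0.0]
ft_force: [0.7, 0.1, -0.5]
grip_width: 0.1
grip_force: 0.0
```

Request:
apply_moves(
  motion=[
    [[0,0,0.3,0,0,0,0],[0,0,0.6,0,0,0,0],[0,0,0.9,0,0,0,0],[0,0,1.2,0,0,0,0],[0,0,1.5,0,0,0,0],[0,0,1.5,0,0,0,0]],
  ],
)

```text
time_s: 24.65
tool_pos: [508.6, 192.9, 103.4]
ee_rot: [0.003, 0.034, 0.999, 0.001]
ft_force: [3.1, -3.2, 8.2]
grip_width: -0.1
grip_force: 4.2
```

Request:
apply_moves(
  motion=[
    [[0,0,0.3,0,0,0,0],[0,0,0.6,0,0,0,0],[0,0,0.9,0,0,0,0],[0,0,1.2,0,0,0,0],[0,0,1.5,0,0,0,0],[0,0,1.5,0,0,0,0]],
  ],
)

```text
time_s: 25.25
tool_pos: [510.9, 194.2, 89.6]
ee_rot: [0.006, 0.034, 0.999, 0.002]
ft_force: [6.9, -3.9, 10.1]
grip_width: -0.3
grip_force: 4.8
```

Request:
apply_moves(
  motion=[
    [[0,0,0.3,0,0,0,0],[0,0,0.6,0,0,0,0],[0,0,0.8,0,0,0,0],[0,0,1.0,0,0,0,0],[0,0,1.0,0,0,0,0]],
  ],
)

```text
time_s: 25.75
tool_pos: [512.2, 194.6, 81.0]
ee_rot: [0.007, 0.033, 0.999, 0.003]
ft_force: [6.4, -4.9, 13.9]
grip_width: -0.0
grip_force: 6.9
```

Request:
apply_moves(
  motion=[
    [[0,0,0.1,0,0,0,0],[0,0,0.2,0,0,0,0],[0,0,0.2,0,0,0,0]],
  ],
)

```text
time_s: 26.05
tool_pos: [512.5, 194.6, 79.3]
ee_rot: [0.007, 0.033, 0.999, 0.003]
ft_force: [7.4, -6.7, 14.8]
grip_width: 0.1
grip_force: 7.3
```

Request:
apply_moves(
  motion=[
    [[0,0,0.1,0,0,0,0],[0,0,0.1,0,0,0,0]],
  ],
)

```text
time_s: 26.25
tool_pos: [512.6, 194.5, 78.5]
ee_rot: [0.008, 0.033, 0.999, 0.003]
ft_force: [8.1, -6.8, 15.3]
grip_width: -0.1
grip_force: 7.5
```

Request:
apply_moves(
  motion=[
    [[-0.2,-0.1,0,0,0,0,0],[-0.4,-0.2,0,0,0,0,0],[-0.4,-0.2,0,0,0,0,0]],
  ],
)

```text
time_s: 26.55
tool_pos: [513.3, 193.6, 77.1]
ee_rot: [0.005, 0.034, 0.999, 0.004]
ft_force: [-2.2, 4.0, 13.5]
grip_width: -0.1
grip_force: 6.9
```

Request:
apply_moves(
  motion=[
    [[0,0,0.1,0,0,0,0],[0,0,0.1,0,0,0,0]],
  ],
)

```text
time_s: 26.75
tool_pos: [513.4, 193.7, 76.1]
ee_rot: [0.005, 0.034, 0.999, 0.003]
ft_force: [-1.0, 3.9, 14.9]
grip_width: 0.3
grip_force: 7.2
```

```bash
python3 - <<'E'
from fit import *
p=optics.camera("scene");cv2.imwrite("pics/s4.png",cv2.resize(p["image"][100:220,220:400],(720,480)))
E
```

```text
(no output)
```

View pics/s4.png

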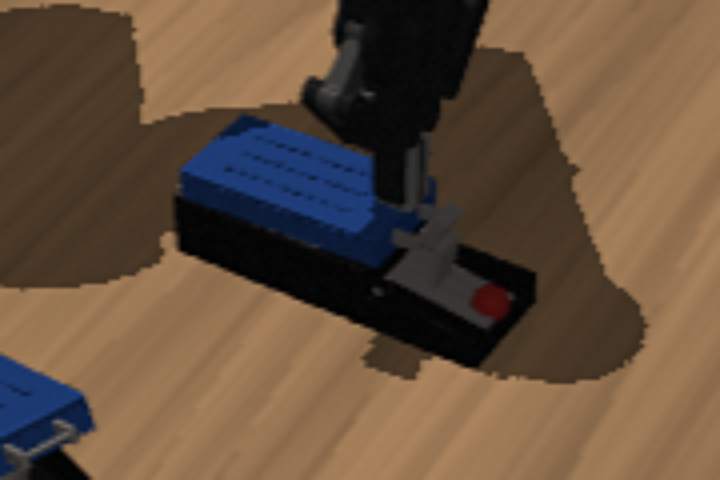

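The lid is nearly down, with the fingertip (about (400,190) in the crop) near its front edge and clear of the hook. I'll continue in small steps.

Request:
apply_moves(
  motion=[
    [[0,0,0.05,0,0,0,0],[0,0,0.1,0,0,0,0]],
  ],
)

```text
time_s: 27.0
tool_pos: [513.6, 193.7, 75.3]
ee_rot: [0.005, 0.034, 0.999, 0.003]
ft_force: [-1.6, 3.6, 14.1]
grip_width: 0.0
grip_force: 6.9
```

Request:
apply_moves(
  motion=[
    [[0,0,0.05,0,0,0,0],[0,0,0.05,0,0,0,0]],
  ],
)

```text
time_s: 27.2
tool_pos: [513.7, 193.7, 74.5]
ee_rot: [0.005, 0.034, 0.999, 0.003]
ft_force: [0.3, 4.1, 13.1]
grip_width: -0.1
grip_force: 6.3
```

Request:
apply_moves(
  motion=[
    [[0,0,0.05,0,0,0,0],[0,0,0.05,0,0,0,0]],
  ],
)

```text
time_s: 27.4
tool_pos: [513.7, 193.7, 74.0]
ee_rot: [0.005, 0.034, 0.999, 0.003]
ft_force: [1.0, 3.9, 13.0]
grip_width: -0.0
grip_force: 6.3
```

Request:
apply_moves(
  motion=[
    [[0,0,0.05,0,0,0,0],[0,0,0.05,0,0,0,0]],
  ],
)

```text
time_s: 27.6
tool_pos: [513.8, 193.7, 73.3]
ee_rot: [0.005, 0.034, 0.999, 0.004]
ft_force: [0.8, 4.0, 10.5]
grip_width: -0.4
grip_force: 5.1
```

Request:
apply_moves(
  motion=[
    [[0,0,0.05,0,0,0,0],[0,0,0.05,0,0,0,0]],
  ],
)

```text
time_s: 27.8
tool_pos: [513.5, 193.2, 72.4]
ee_rot: [0.005, 0.034, 0.999, 0.003]
ft_force: [2.3, 2.8, 10.0]
grip_width: -0.1
grip_force: 5.0
```

Request:
apply_moves(
  motion=[
    [[0,0,0.04,0,0,0,0],[0,0,0.04,0,0,0,0]],
  ],
)

```text
time_s: 28.0
tool_pos: [513.6, 193.2, 72.0]
ee_rot: [0.005, 0.034, 0.999, 0.003]
ft_force: [1.9, 3.5, 9.0]
grip_width: -0.2
grip_force: 5.0
```

Request:
apply_moves(
  motion=[
    [[0,0,0.04,0,0,0,0],[0,0,0.04,0,0,0,0]],
  ],
)

```text
time_s: 28.2
tool_pos: [513.6, 193.2, 71.7]
ee_rot: [0.005, 0.034, 0.999, 0.003]
ft_force: [1.5, 3.1, 9.6]
grip_width: 0.3
grip_force: 5.0
```

Request:
apply_moves(
  motion=[
    [[0,0,0.05,0,0,0,0],[0,0,0.05,0,0,0,0]],
  ],
)

```text
time_s: 28.4
tool_pos: [513.7, 193.2, 71.2]
ee_rot: [0.005, 0.034, 0.999, 0.003]
ft_force: [2.3, 2.7, 10.3]
grip_width: 0.2
grip_force: 5.1
```

Request:
apply_moves(
  motion=[
    [[0,0,0.05,0,0,0,0],[0,0,0.05,0,0,0,0]],
  ],
)

```text
time_s: 28.6
tool_pos: [513.7, 193.2, 70.7]
ee_rot: [0.005, 0.034, 0.999, 0.003]
ft_force: [2.1, 2.1, 10.3]
grip_width: 0.2
grip_force: 5.1
```

Request:
apply_moves(
  motion=[
    [[0,0,0.04,0,0,0,0],[0,0,0.04,0,0,0,0]],
  ],
)

```text
time_s: 28.8
tool_pos: [513.8, 193.2, 70.3]
ee_rot: [0.005, 0.034, 0.999, 0.003]
ft_force: [1.2, 1.6, 10.3]
grip_width: -0.0
grip_force: 5.1
```

Request:
apply_moves(
  motion=[
    [[0,0,-0.5,0,0,0,0],[0,0,-2,0,0,0,0],[0,0,-6,0,0,0,0],[0,0,-7,0,0,0,0],[0,0,-7,0,0,0,0]],
  ],
)

```text
time_s: 29.3
tool_pos: [510.7, 191.0, 139.0]
ee_rot: [0.002, 0.035, 0.999, 0.002]
ft_force: [-0.1, 0.2, -0.7]
grip_width: -0.1
grip_force: 0.0
```

```bash
python3 lids.py; python3 -c "
from h import *
go((507,-184,125),.31)"
```

```text
scene c1 tilt 0/.1/.2/.35/.4 [np.float64(0.9), np.float64(0.74), np.float64(0.6), np.float64(0.47), np.float64(0.44)]
scene c2 tilt 0/.1/.2/.35/.4 [np.float64(0.49), np.float64(0.56), np.float64(0.67), np.float64(0.87), np.float64(0.83)]
scene c3 tilt 0/.1/.2/.35/.4 [np.float64(0.59), np.float64(0.66), np.float64(0.75), np.float64(0.93), np.float64(0.85)]
side c1 tilt 0/.1/.2/.35/.4 [np.float64(0.93), np.float64(0.79), np.float64(0.69), np.float64(0.55), np.float64(0.51)]
side c2 tilt 0/.1/.2/.35/.4 [np.float64(0.58), np.float64(0.64), np.float64(0.72), np.float64(0.84), np.float64(0.79)]
side c3 tilt 0/.1/.2/.35/.4 [np.float64(0.27), np.float64(0.29), np.float64(0.3), np.float64(0.29), np.float64(0.29)]
shift [ -2.44 -37.33   1.14] turn [-0.    -0.001 -0.381] q6 -2.3
```

Lid 1 stays shut and case 1 has not moved. Now lid 3, this time following the lid's arc as it closes.

```bash
python3 -c "
from h import *
go((509.7,-180.1,116),.31)"
```

```text
shift [ -2.68 -36.92   2.04] turn [-0.    -0.001 -0.381] q6 -2.3
```

Request:
apply_moves(
  motion=[
    [[-2.7,-36.9,0,0,0,-0.381,0],[-2.7,-36.9,0,0,0,-0.381,0],[-2.7,-36.9,0,0,0,-0.381,0],[-2.7,-36.9,0,0,0,-0.381,0],[-2.7,-36.9,0,0,0,-0.381,0],[-2.7,-36.9,0,0,0,-0.381,0],[-2.7,-36.9,0,0,0,-0.381,0],[-2.7,-36.9,0,0,0,-0.381,0],[-2.7,-36.9,0,0,0,-0.381,0],[-2.7,-36.9,0,0,0,-0.381,0],[-2.7,-36.9,1.5,0,0,-0.381,0],[-2.7,-36.9,1.5,0,0,-0.381,0],[-2.7,-36.9,1.5,0,0,-0.381,0]],
  ],
)

```text
time_s: 30.7
tool_pos: [510.5, -178.6, 121.7]
ee_rot: [-0.001, -0.156, 0.988, 0.0]
ft_force: [0.4, -0.3, 0.3]
grip_width: -0.1
grip_force: 0.0
```

```bash
python3 -c "
from h import *
go((509.7,-180.1,114),.31)"
```

```text
shift [ 0.12 -0.12  0.77] turn [ 0.001 -0.002  0.003] q6 -1.22
```

Request:
apply_moves(
  motion=[
    [[0.1,-0.1,0.4,0,0,0,0],[0.1,-0.1,0.7,0,0,0,0],[0.1,-0.1,0.7,0,0,0,0]],
  ],
)

```text
time_s: 31.0
tool_pos: [509.9, -180.7, 114.9]
ee_rot: [-0.0, -0.155, 0.988, 0.0]
ft_force: [-0.4, -0.5, 0.4]
grip_width: 0.1
grip_force: 0.0
```

Request:
apply_moves(
  motion=[
    [[0,0,0.3,0,0,0,0],[-0.1,0,0.6,0,0,0,0],[-0.2,0,0.9,0,0,0,0],[-0.3,0,1.2,0,0,0,0],[-0.4,0,1.5,0,0,0,0],[-0.4,0,1.5,0,0,0,0]],
  ],
)

```text
time_s: 31.6
tool_pos: [514.7, -179.6, 100.9]
ee_rot: [0.001, -0.155, 0.988, -0.0]
ft_force: [-0.8, 2.2, 6.7]
grip_width: 0.1
grip_force: 3.4
```

Request:
apply_moves(
  motion=[
    [[-0.1,0,0.3,0,0,0,0],[-0.2,0,0.6,0,0,0,0],[-0.25,0,0.9,0,0,0,0],[-0.3,0,1.2,0,0,0,0],[-0.35,0,1.5,0,0,0,0],[-0.35,0,1.5,0,0,0,0]],
  ],
)

```text
time_s: 32.2
tool_pos: [519.2, -178.1, 86.5]
ee_rot: [0.002, -0.155, 0.988, -0.0]
ft_force: [-0.1, 4.2, 7.6]
grip_width: -0.1
grip_force: 4.1
```

Much less drag this time. I'll continue.

Request:
apply_moves(
  motion=[
    [[-0.05,0,0.2,0,0,0,0],[-0.05,0,0.4,0,0,0,0],[-0.1,0,0.7,0,0,0,0],[-0.1,0,0.7,0,0,0,0]],
  ],
)

```text
time_s: 32.6
tool_pos: [520.5, -177.8, 80.3]
ee_rot: [0.003, -0.155, 0.988, -0.001]
ft_force: [-1.8, 5.5, 12.4]
grip_width: 0.2
grip_force: 6.0
```

Request:
apply_moves(
  motion=[
    [[0,0,0.1,0,0,0,0],[0,0,0.2,0,0,0,0],[0,0,0.2,0,0,0,0]],
  ],
)

```text
time_s: 32.9
tool_pos: [520.8, -177.7, 78.7]
ee_rot: [0.003, -0.156, 0.988, -0.001]
ft_force: [-1.0, 5.5, 13.2]
grip_width: 0.2
grip_force: 6.4
```

Request:
apply_moves(
  motion=[
    [[0,0,0.1,0,0,0,0],[0,0,0.1,0,0,0,0]],
  ],
)

```text
time_s: 33.1
tool_pos: [521.0, -177.6, 77.9]
ee_rot: [0.003, -0.156, 0.988, -0.001]
ft_force: [-0.9, 6.1, 13.1]
grip_width: 0.3
grip_force: 6.5
```

Request:
apply_moves(
  motion=[
    [[0,0,0.1,0,0,0,0],[0,0,0.1,0,0,0,0]],
  ],
)

```text
time_s: 33.3
tool_pos: [521.1, -177.6, 76.9]
ee_rot: [0.003, -0.156, 0.988, -0.001]
ft_force: [-0.9, 5.9, 14.5]
grip_width: -0.0
grip_force: 6.9
```

Request:
apply_moves(
  motion=[
    [[0,0,0.05,0,0,0,0],[0,0,0.05,0,0,0,0]],
  ],
)

```text
time_s: 33.5
tool_pos: [521.2, -177.5, 76.5]
ee_rot: [0.003, -0.156, 0.988, -0.001]
ft_force: [-0.4, 6.0, 13.8]
grip_width: -0.2
grip_force: 6.8
```

Request:
apply_moves(
  motion=[
    [[0,0,0.05,0,0,0,0],[0,0,0.05,0,0,0,0]],
  ],
)

```text
time_s: 33.7
tool_pos: [521.3, -177.5, 76.0]
ee_rot: [0.004, -0.156, 0.988, -0.001]
ft_force: [-1.0, 6.4, 14.2]
grip_width: 0.0
grip_force: 6.8
```

Request:
apply_moves(
  motion=[
    [[0,0,0.05,0,0,0,0],[0,0,0.05,0,0,0,0]],
  ],
)

```text
time_s: 33.9
tool_pos: [521.4, -177.5, 75.5]
ee_rot: [0.004, -0.156, 0.988, -0.001]
ft_force: [-0.1, 6.7, 13.9]
grip_width: 0.0
grip_force: 6.6
```

Request:
apply_moves(
  motion=[
    [[0,0.1,0.05,0,0,0,0],[0,0.1,0.05,0,0,0,0]],
  ],
)

```text
time_s: 34.1
tool_pos: [521.3, -177.2, 75.1]
ee_rot: [0.004, -0.156, 0.988, -0.001]
ft_force: [0.1, 3.1, 12.9]
grip_width: 0.2
grip_force: 6.3
```

Request:
apply_moves(
  motion=[
    [[0,0,0.05,0,0,0,0],[0,0,0.05,0,0,0,0]],
  ],
)

```text
time_s: 34.3
tool_pos: [521.4, -177.2, 74.6]
ee_rot: [0.004, -0.156, 0.988, -0.001]
ft_force: [-0.6, 3.9, 11.9]
grip_width: 0.1
grip_force: 5.9
```

Request:
apply_moves(
  motion=[
    [[0,0,0.05,0,0,0,0],[0,0,0.05,0,0,0,0]],
  ],
)

```text
time_s: 34.5
tool_pos: [521.5, -177.1, 74.0]
ee_rot: [0.004, -0.156, 0.988, -0.001]
ft_force: [0.6, 3.6, 12.0]
grip_width: 0.4
grip_force: 6.0
```

Request:
apply_moves(
  motion=[
    [[0,0,0.05,0,0,0,0],[0,0,0.05,0,0,0,0]],
  ],
)

```text
time_s: 34.7
tool_pos: [521.5, -177.1, 73.6]
ee_rot: [0.004, -0.156, 0.988, -0.001]
ft_force: [0.4, 3.7, 12.7]
grip_width: -0.1
grip_force: 6.0
```

Request:
apply_moves(
  motion=[
    [[0,0,0.05,0,0,0,0],[0,0,0.05,0,0,0,0]],
  ],
)

```text
time_s: 34.9
tool_pos: [521.6, -177.2, 72.7]
ee_rot: [0.004, -0.156, 0.988, -0.001]
ft_force: [1.4, 1.6, 9.9]
grip_width: 0.1
grip_force: 4.9
```

Request:
apply_moves(
  motion=[
    [[0,0,0.05,0,0,0,0],[0,0,0.05,0,0,0,0]],
  ],
)

```text
time_s: 35.1
tool_pos: [521.7, -177.1, 72.2]
ee_rot: [0.004, -0.156, 0.988, -0.001]
ft_force: [2.5, 3.8, 9.0]
grip_width: 0.0
grip_force: 4.9
```

Request:
apply_moves(
  motion=[
    [[0,0,0.05,0,0,0,0],[0,0,0.05,0,0,0,0]],
  ],
)

```text
time_s: 35.3
tool_pos: [521.8, -177.1, 71.7]
ee_rot: [0.004, -0.156, 0.988, -0.001]
ft_force: [1.2, 4.3, 10.5]
grip_width: -0.2
grip_force: 5.0
```

Request:
apply_moves(
  motion=[
    [[0,0,0.05,0,0,0,0],[0,0,0.05,0,0,0,0]],
  ],
)

```text
time_s: 35.5
tool_pos: [521.8, -177.1, 71.2]
ee_rot: [0.004, -0.156, 0.988, -0.001]
ft_force: [2.5, 3.6, 9.1]
grip_width: 0.0
grip_force: 5.0
```

Same snap as lid 1, so I'll go 0.5 mm more, lift clear and check.

Request:
apply_moves(
  motion=[
    [[0,0,0.05,0,0,0,0],[0,0,0.08,0,0,0,0],[0,0,0.08,0,0,0,0]],
  ],
)

```text
time_s: 35.8
tool_pos: [521.9, -177.1, 70.5]
ee_rot: [0.004, -0.156, 0.988, -0.001]
ft_force: [1.5, 3.9, 9.9]
grip_width: -0.0
grip_force: 5.0
```

Request:
apply_moves(
  motion=[
    [[0,0,-0.5,0,0,0,0],[0,0,-2,0,0,0,0],[0,0,-6,0,0,0,0],[0,0,-10,0,0,0,0],[0,0,-14,0,0,0,0],[0,-10,-18,0,0,0,0],[0,-15,-18,0,0,0,0],[0,-20,-18,0,0,0,0],[0,-20,-18,0,0,0,0],[0,-20,-18,0,0,0,0]],
  ],
)

```text
time_s: 36.8
tool_pos: [579.7, -372.6, 246.4]
ee_rot: [-0.0, -0.152, 0.988, -0.001]
ft_force: [1.3, 0.9, -0.2]
grip_width: -0.1
grip_force: 0.0
```

```bash
python3 lids.py; python3 - <<'E'
from h import *
a=[optics.camera(n)["image"] for n in("scene","side")]
cv2.imwrite("pics/end.png",np.hstack([cv2.resize(i,(400,300)) for i in a]))
E
```

```text
scene c1 tilt 0/.1/.2/.35/.4 [np.float64(0.89), np.float64(0.74), np.float64(0.6), np.float64(0.47), np.float64(0.43)]
scene c2 tilt 0/.1/.2/.35/.4 [np.float64(0.49), np.float64(0.56), np.float64(0.67), np.float64(0.88), np.float64(0.84)]
scene c3 tilt 0/.1/.2/.35/.4 [np.float64(0.93), np.float64(0.83), np.float64(0.71), np.float64(0.6), np.float64(0.57)]
side c1 tilt 0/.1/.2/.35/.4 [np.float64(0.93), np.float64(0.79), np.float64(0.69), np.float64(0.55), np.float64(0.51)]
side c2 tilt 0/.1/.2/.35/.4 [np.float64(0.58), np.float64(0.67), np.float64(0.78), np.float64(0.91), np.float64(0.85)]
side c3 tilt 0/.1/.2/.35/.4 [np.float64(0.84), np.float64(0.67), np.float64(0.53), np.float64(0.38), np.float64(0.34)]
```

View pics/end.png

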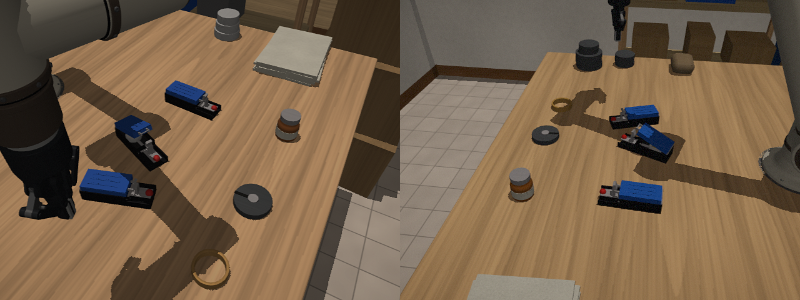

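The outer two cases are shut, the middle one stands open, everything is where it was and the arm is clear.

```bash
python3 -c "
from bench import bot
print(bot.finish_job())"
```

```text
the job is handed in; nothing more can be done
None
```

Job handed in at about 37 s: all three latches were pressed open first, then the two outer cases (sound, releasing at about 6.3 and 7.3 N) were shut, and the middle case (too stiff at about 12 N) was left open for repair; the highest force read was about 15 N, and nothing else was moved.

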